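Raise the telescopic worktop light

ROBOT

A 6-joint arm with a two-finger parallel gripper is mounted at the origin on a cart in front of the work surface, level with it; the furniture and walls round the work are solid. World frame = base frame: x ahead of the robot, y to its left, z up, the work surface at z = 0. Lengths are in mm, angles in rad, forces in N, time in s.
With the tool pointing down it reaches from about 350 to 1000 mm from the base axis. Payload 7.1 kg.
Tool frame: the origin (TCP) lies at the very end of the fingers, on their centre line; the grasp point (between the pads) lies 19 mm behind it; z points along the fingers, y is the line along which they close (so a half turn about z gives the same grasp; the last joint's range is limited). The gripper opens to 85 mm and grips with 20 to 120 N. Pads are 22 mm wide; open, the fingers measure 114 mm over their backs; the gripper's body (76 mm by 85 mm) begins 54 mm behind the grasp point. The pads swing forward as they close: fully open they stand 13 mm farther back than shut.
Start: joints at [-1.345, 0.423, 1.63, -0, 1.089, -0.019], TCP at [151.496, -606.345, 231.319] pointing down, gripper open.
Joint ranges: [-3, 3], [-0.9, 2.11], [0.09, 2.58], [-1.31, 4.45], [0.11, 2.69], [-2.54, 2.54]. Speed limits (rad/s): [2.39, 2.39, 3.01, 3.14, 3.14, 3.14].

INTERFACE

Orientations are given as a unit quaternion [x, y, z, w].
In Python, from rig import env gives the robot as it stands.
- The arm moves only by the tool carry_out, never from a script. Its argument "rows" is a list of rows, each a list of 3 entries, a list of its own where there are three numbers: the opening, from 0 (shut) to 1 (fully open), then the shift along the tool's x, y, z in mm, then the turn, a rotation vector about the tool's x, y, z in degrees. In form: [[hand, [dx, dy, dz], [rx, ry, rz]], ...]. A call has 1 to 5 rows; each row shifts and turns the commanded pose from where the row before left it, along the tool's axes as they then stand; what a row does not reach is not made up. A row lasts 1/12 s, in which the tool goes at most 41.7 mm and 7.16 degrees, less where a joint would pass 70% of its speed; a pose out of reach is approached as far as the arm can. A call with a gripper value outside its range is refused whole. The fingers move at their own pace and stop on an object; "grip_force" is the grip in N (left out, the last holds). Time passes only in rows, so rows that do not move let the fingers close. It gives the time, the measured TCP pose, the force, the opening and the grip force at its end, in the units of the state.
- env.get_state(): the state, without advancing time (a new reading comes with each control period).
- env.read_camera(name): name is "side" or "top" or "wrist"; returns a dict with "image" (400x640x3 uint8, blue, green, red), "vertical_fov" (degrees; the focal length in pixels is half the picture's height over the tangent of half this angle, whatever the lens; pixels are square), "cx", "cy" (the principal point, pixels), "rvec" (rotation vector, rad) and "tvec" (3), from world to camera coordinates, as OpenCV has them. Camera axes: x right, y down, z forward; pixel columns grow to the right and rows downward; lengths in mm; the calibration is good to about 2 mm. A picture is of the moment at which its call begins. There is no depth.
- env.finish_job(): hands the job in; it is judged then, once.
The state is a dict: "t": time; "qpos": joint angles; "joint_vel": joint speeds; "joint_efforts": joint torques, N m; "tool_pos": TCP position; "ee_rot": TCP orientation; "contact_force": force on the tool from outside, world axes, zero at the start; "moment": the same for the moment, N m; "gripper_width": finger opening in mm; "grip_force": force on a finger pad.
Only numpy, scipy, OpenCV 4.12 (cv2) and the standard library are available. Lean on these libraries where they do the work, as an engineer would, in place of code of your own. Each camera call takes 0.05 s, during which the arm holds its last target. There are 200 camera calls.

TASK

Set up the worktop light: take the small white battery light with the yellow lens out of the divided tray and seat it upright, lens up, fully home in the black cup at the end of the stand's side arm, and let go of it. Then pinch the black grip block on top of the stand so that its red catch is squeezed in, draw the telescopic column straight up past its first stop to its second stop, and finish holding it there, fully extended with the light still seated: it sinks back if let go. Leave the garlic, the tea light, the mug and the fish tin where they are.

Things in the scene. Friction and masses are not known exactly. Their poses are not given: they have to be found in the camera images.
- light: loose battery light, 56 mm tall, 80 g: a white round body 40 mm in diameter from 12 to 50 mm above its foot (grip it here), a domed yellow lens on top, and below the body a spigot 28 mm in diameter and 12 mm long on which it stands. Origin: centre of the spigot's foot; z up through the lens. It stands upright in one of the tray's compartments
- parts_tray: fixed grey tray 232 x 80 mm with three compartments in a row along its own x (each 72 x 72 mm inside, middles 76 mm apart); walls 18 mm high, floor 4 mm. Origin: centre of the underside. The light, the garlic and the tea light stand in the compartments in any order; the light's body reaches well above the walls, so fingers pointing down can take it with their tips above the walls
- stand: fixed light stand: round dark base 100 mm across, outer tube and black collar (top 100 mm above the worktop). Origin: centre of the base's underside on the worktop; z is the column's axis, x points along the side arm to the cup. Nothing on the stand turns
- head: head of the column, rising with it: an upright black grip block 34 mm (own x) by 30 mm (own y) and 58 mm tall, its top 163 mm above the worktop when the column is pushed in; the red catch button is on its +y face, the side arm leaves its foot towards +x (arm top 116 mm above the worktop). Axes parallel to the stand's; origin on the column axis, at worktop height when the column is pushed in, rising with the head
- grip (a point): middle of where to pinch the grip block, 141 mm above the worktop when pushed in, 22 mm below the block's top, halfway between its -y face and the squeezed catch; the fingers close along the head's y axis, one on the red button and one on the plain -y face; 36 mm across with the button out, 31 mm with it squeezed home
- cup (a point): centre of the cup's rim, 105 mm from the column axis along the head's x, 125 mm above the worktop when pushed in. The cup is a round socket 34 mm in inner diameter, 14 mm deep, 48 mm outside; the light's spigot goes in and its body's shoulder rests on the rim, so the light's origin is then 12 mm below this point
- catch (a joint): red catch button, 26 x 30 mm, in the +y face of the grip block, 6 mm proud: 0 out, 0.005 m squeezed fully in; sprung, 2 N to start and 7 N fully in. While it is out the column is locked down; squeezed in more than about 3 mm it frees the column
- upper_tube (a joint): how far the thin upper tube is drawn out of the lower tube: 0 in, 0.06 m at the first stop. It slides out first and easily (about 3 N with the light on)
- lower_tube (a joint): how far the lower tube is drawn out of the outer tube: 0 in, 0.06 m at the second stop. It follows once the upper tube is at its stop, against a spring (about 8 to 10 N in all), so the head rises 0.12 m altogether. When let go the lower tube sinks right in and the upper tube to about 17 mm out, where the catch rests on the collar; squeeze the catch again to draw it out anew
- garlic: garlic bulb, 55 mm, in the tray; leave it alone
- tea_light: tea light in a metal cup, 38 mm across, 15 mm tall, in the tray; leave it alone
- mug: spotted white mug, 82 mm across, 91 mm tall, behind the work; leave it alone
- fish_tin: flat oblong tin 63 x 105 x 25 mm, behind the stand; leave it alone

How it is judged (in metres and radians):
On the way, in this order (a step that is already met when the one before it is completed fails the run):
1. the light stands home in the cup, let go, with the column still pushed in (horizontal distance between light and cup below 0.006 m and z of light in the frame of cup below -0.009 m and angle between light's own z axis and vertical below 0.15 rad and contact force between the fingers and light below 0.05 N and value of joint each of upper_tube, lower_tube below 0.01 m), for 0.2 s.
2. the fingers squeeze the catch in before the column rises (value of joint catch above 0.003 m and contact force between the fingers and head above 3 N and value of joint upper_tube below 0.02 m), for 0.02 s.
3. the upper tube is drawn out to the first stop (value of joint upper_tube above 0.056 m).
At the end, for the whole second after the job is handed in: For the last second the fingers hold the head (more than 3 N) with both tubes within 4 mm of their stops (each drawn out more than 56 of 60 mm); the light, untouched by the fingers, stands at rest in the cup: within 6 mm of its centre, shoulder within 3 mm of the rim, upright within 0.15 rad (value of joint each of upper_tube, lower_tube above 0.056 m and contact force between the fingers and head above 3 N and horizontal distance between light and cup below 0.006 m and z of light in the frame of cup below -0.009 m and angle between light's own z axis and vertical below 0.15 rad and contact force between the fingers and light below 0.05 N and linear speed of light below 0.03 m/s); the arm keeps its last pose, push and grip.
It fails at once if a bystander is moved more than 30 mm (distance of any of garlic, tea_light, mug, fish_tin from where it was at the start of the episode above 0.03 m).
It also fails if it takes over 45 s, if anything falls off the work surface, if the arm or the gripper's body presses on something with over 40 N, if the wrist force passes 120 N, or if a joint passes its speed limit or range.

## Working session

There is one attempt and no reset: what is moved stays moved. The work goes in short steps, Python scripts to look and compute and a tool call to move; the robot and the scene stay as the last step left them, time stands still between calls to the robot, and variables do not carry over. Pictures are saved under pics/ and viewed, at most 13 in all, crops included, and the job is handed in when it is done.

Besides the shell and the picture viewer there is one more tool, called after "Call:" as a command line: name --argument value ..., lists and objects as JSON in quotes. carry_out: Moves the arm, as the interface text tells. Its arguments: {"type":"object","properties":{"rows":{"type":"array"},"grip_force":{"type":"number"}},"required":["rows"]}

```bash
mkdir -p pics; ls; cat > h.py <<'E'
import numpy as np, cv2
from rig import env
def cam(n):
    c=env.read_camera(n); R=cv2.Rodrigues(np.array(c["rvec"],float))[0]; t=np.array(c["tvec"],float).ravel()
    h=c["image"].shape[0]; f=h/2/np.tan(np.radians(c["vertical_fov"])/2)
    return dict(img=c["image"],R=R,t=t,f=f,cx=c["cx"],cy=c["cy"],C=-R.T@t)
def ray(c,u,v):
    d=c["R"].T@np.array([(u-c["cx"])/c["f"],(v-c["cy"])/c["f"],1]); return d/np.linalg.norm(d)
def onz(c,u,v,z):
    d=ray(c,u,v); return c["C"]+d*(z-c["C"][2])/d[2]
def proj(c,p):
    q=c["R"]@np.array(p,float)+c["t"]; return np.array([c["cx"]+c["f"]*q[0]/q[2],c["cy"]+c["f"]*q[1]/q[2]])
def tri(cs,uvs):
    A=np.zeros((3,3));b=np.zeros(3);P=[]
    for c,(u,v) in zip(cs,uvs):
        d=ray(c,u,v);M=np.eye(3)-np.outer(d,d);A+=M;b+=M@c["C"]
    X=np.linalg.solve(A,b); return X,[np.round(proj(c,X)-np.array(uv),1) for c,uv in zip(cs,uvs)]
def blobs(img,lo,hi,amin=30):
    m=cv2.inRange(cv2.cvtColor(img,cv2.COLOR_BGR2HSV),lo,hi)
    n,l,s,ce=cv2.connectedComponentsWithStats(m)
    return sorted([(int(s[i,4]),ce[i].round(1).tolist(),s[i,:4].tolist()) for i in range(1,n) if s[i,4]>=amin],reverse=True)
E
python3 - <<'E'
from h import *
for n in("top","side","wrist"):
    c=cam(n);cv2.imwrite(f"pics/{n}0.png",c["img"]);print(n,c["C"].round(),c["f"].round(1),c["R"][2].round(2))
    print("yel",blobs(c["img"],(20,120,120),(35,255,255))[:4]);print("red",blobs(c["img"],(0,150,80),(8,255,255))[:4],blobs(c["img"],(172,150,80),(180,255,255))[:3])
s=env.get_state();print(s)
E
```

```text
pics
top [556.   3. 972.] 399.8 [ 0.07 -0.02 -1.  ]
yel [(149, [243.7, 258.1], [237, 252, 14, 14])]
red [(191, [383.8, 98.1], [374, 89, 20, 19]), (39, [352.3, 239.4], [349, 234, 8, 12])] []
side [111. 861. 630.] 494.8 [ 0.45 -0.77 -0.46]
yel [(135, [330.0, 274.1], [323, 269, 15, 11])]
red [(86, [270.1, 165.6], [264, 160, 15, 12])] []
wrist [ 223. -590.  373.] 288.5 [-0.28 -0.07 -0.96]
yel []
red [] []
{'t': 0.15, 'qpos': array([-1.34498623e+00,  4.23715676e-01,  1.63051341e+00,  1.15808815e-05,
        1.08859605e+00, -1.90492456e-02]), 'joint_vel': array([-0.00022971, -0.00232168, -0.00314802, -0.00032456,  0.0003651 ,
        0.00028544]), 'joint_efforts': array([ 3.45440924e-05, -5.57767832e+01, -2.82016110e+01, -4.92572622e-05,
        4.75141671e-03,  9.48515975e-06]), 'tool_pos': array([ 151.41426361, -605.93869475,  230.69321479]), 'ee_rot': array([ 9.92514984e-01,  1.22121358e-01, -5.84927014e-05, -6.13480348e-04]), 'contact_force': array([ 0.08864303, -0.00132896,  0.85521528]), 'moment': array([-0.02888514, -0.01195746,  0.01724199]), 'grip_force': 0.0, 'gripper_width': 85.3033282152635}
```

View pics/top0.png

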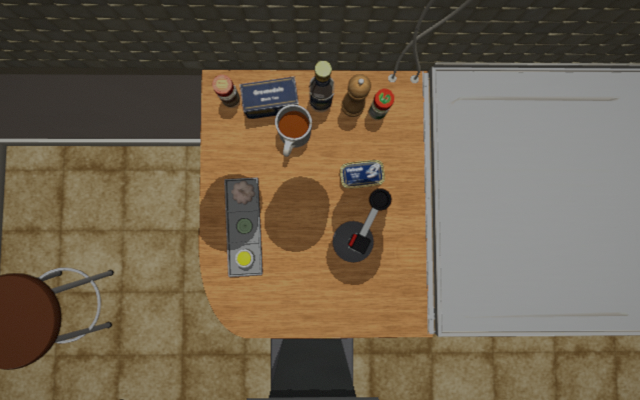

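View pics/side0.png

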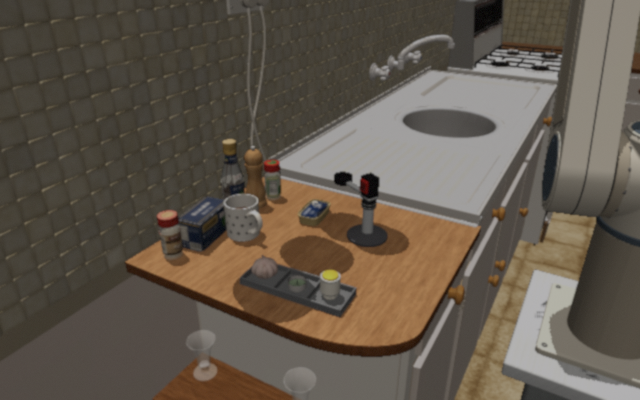

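The top view shows the light at (244,258), the stand base at (352,242), the cup at (380,199), and the red catch on the left of the block at (352,239). The side view shows the light at (330,280), the block at (370,188) and the cup at (343,178). I'll measure these next on enlarged crops.

```bash
python3 - <<'E'
from h import *
t=cam("top");s=cam("side")
print("lens",tri([t,s],[(243.7,258.1),(330,274.1)]))
print("red side",[b for b in blobs(s["img"],(0,120,40),(8,255,255),10)if b[1][0]>300],[b for b in blobs(s["img"],(172,100,40),(180,255,255),10)])
print("dark top",[b for b in blobs(t["img"],(0,0,0),(180,255,32),40) if 320<b[1][0]<420 and 150<b[1][1]<280])
print("dark side",[b for b in blobs(s["img"],(0,0,0),(180,255,32),30) if 320<b[1][0]<400 and 150<b[1][1]<260])
a=cv2.resize(t["img"][180:270,325:405],None,fx=6,fy=6,interpolation=cv2.INTER_CUBIC)
b=cv2.resize(s["img"][165:255,325:405],None,fx=6,fy=6,interpolation=cv2.INTER_CUBIC)
cv2.imwrite("pics/crop1.png",cv2.resize(np.hstack([a,b]),(800,450)))
E
```

```text
lens (array([489.26735575, 154.6824492 ,  54.69615597]), [array([0.1, 0.2]), array([-0.3, -0. ])])
red side [(98, [364.4, 185.5], [361, 178, 8, 16])] []
dark top [(332, [379.7, 199.2], [370, 189, 21, 21]), (225, [361.0, 243.6], [351, 234, 20, 20])]
dark side [(226, [371.3, 185.8], [362, 174, 16, 24]), (148, [341.9, 178.2], [335, 173, 16, 12]), (41, [368.2, 202.0], [363, 199, 12, 6])]
```

View pics/crop1.png

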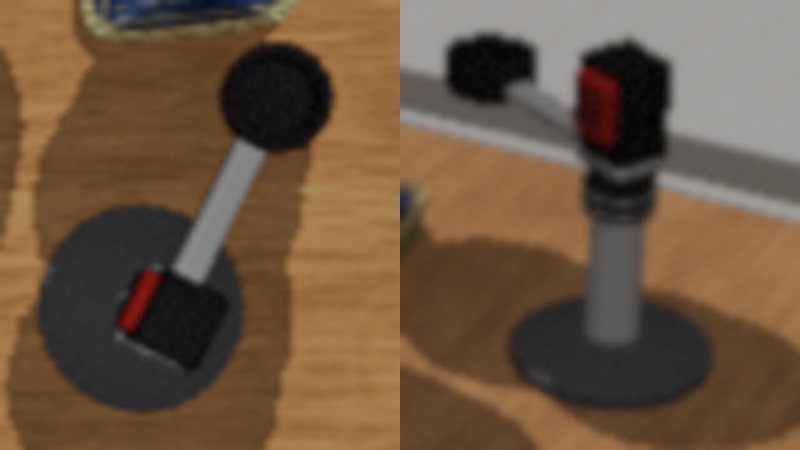

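The crop shows the cup rim centre at top (380,199.3), side (343,176.5), and the block top centre at top (361,243.6), side (370.6,177.5). The red catch is on the block's left face, facing +y.

```bash
python3 - <<'E'
from h import *
t=cam("top");s=cam("side")
print("cup",tri([t,s],[(380,199.3),(343,176.5)]), onz(t,380,199.3,125))
print("block",tri([t,s],[(361,243.7),(370.6,177.4)]), onz(t,361,243.7,163))
b=onz(t,352.5,241.7,0);print("base",b)
cu=onz(t,380,199.3,125);bl=onz(t,361,243.7,163);d=cu-bl;print(np.hypot(*d[:2]),np.degrees(np.arctan2(d[1],d[0])),)
m=cv2.inRange(cv2.cvtColor(t["img"],cv2.COLOR_BGR2HSV),(0,0,0),(180,255,32))
# mug, other heights, light pose
print("mug",onz(t,293,125,91),"tin",onz(t,361,174,25),"garlic",onz(t,242,192,30),"tea",onz(t,244,227,15))
R=cv2.Rodrigues(np.zeros(3))[0]
from scipy.spatial.transform import Rotation as Ro
print(Ro.from_quat(env.get_state()["ee_rot"]).as_matrix().round(3))
E
```

```text
cup (array([ 617.68260636, -146.31669458,  118.01481953]), [array([0.2, 0.4]), array([-0.4, -0. ])]) [ 617.95571182 -144.69552812  125.        ]
block (array([523.92959009, -99.99874876, 155.15536884]), [array([0.3, 0.6]), array([-0.6,  0. ])]) [525.48831855 -98.40056484 163.        ]
base [524.16704402 -98.28391231   0.        ]
103.40910232053216 -26.595413361143724
mug [787.26716993  42.20413079  91.        ] tin [ 685.92290139 -117.44695315   25.        ] garlic [642.53841501 164.67791142  30.        ] tea [560.29666904 161.58740585  15.        ]
[[ 0.97   0.242 -0.   ]
 [ 0.242 -0.97   0.   ]
 [ 0.    -0.    -1.   ]]
```

Measurements agree with the given heights and distances: cup to axis is 103 mm against 105, head yaw is about -26.6°, and the lens is at z 55. I'll plan the transit with a half-turned grasp (tool x at 153.4°) so the wrist joint stays well within its range.

```bash
cat >> h.py <<'E'
from scipy.spatial.transform import Rotation as Ro
def plan(target,yaw,n,hand,dyaw_sign=0):
    s=env.get_state();p=np.array(s["tool_pos"],float);R=Ro.from_quat(s["ee_rot"])
    y0=np.degrees(np.arctan2(*R.as_matrix()[1::-1,0])); dy=(yaw-y0+180)%360-180
    print("pos",p.round(1),"yaw",round(y0,2),"tilt z",R.as_matrix()[:,2].round(3),"dyaw",round(dy,1))
    out=[]
    for k in range(n):
        st=R.inv().apply((np.array(target)-p)/(n-k)).round(0 if n>3 else 1); rz=round(-dy/(n-k),1); dy+=rz
        out.append([hand,st.tolist(),[0,0,rz]]); p=p+R.apply(st); R=R*Ro.from_rotvec([0,0,rz],degrees=True)
    for i in range(0,n,5): print(str(out[i:i+5]).replace(" ",""))
E
python3 - <<'E'
from h import *
plan([489,155,150],153.4,25,1)
E
```

```text
pos [ 151.5 -606.2  231.1] yaw 14.02 tilt z [-0.  0. -1.] dyaw 139.4
[[1,[20.0,-26.0,3.0],[0,0,np.float64(-5.6)]],[1,[23.0,-24.0,3.0],[0,0,np.float64(-5.6)]],[1,[25.0,-22.0,3.0],[0,0,np.float64(-5.6)]],[1,[27.0,-19.0,3.0],[0,0,np.float64(-5.6)]],[1,[29.0,-16.0,3.0],[0,0,np.float64(-5.6)]]]
[[1,[30.0,-14.0,3.0],[0,0,np.float64(-5.6)]],[1,[32.0,-11.0,3.0],[0,0,np.float64(-5.6)]],[1,[33.0,-7.0,3.0],[0,0,np.float64(-5.6)]],[1,[33.0,-4.0,3.0],[0,0,np.float64(-5.6)]],[1,[33.0,-1.0,3.0],[0,0,np.float64(-5.6)]]]
[[1,[33.0,2.0,3.0],[0,0,np.float64(-5.6)]],[1,[33.0,6.0,3.0],[0,0,np.float64(-5.6)]],[1,[32.0,9.0,3.0],[0,0,np.float64(-5.6)]],[1,[31.0,12.0,4.0],[0,0,np.float64(-5.5)]],[1,[30.0,15.0,3.0],[0,0,np.float64(-5.6)]]]
[[1,[28.0,18.0,4.0],[0,0,np.float64(-5.5)]],[1,[27.0,20.0,3.0],[0,0,np.float64(-5.6)]],[1,[24.0,23.0,4.0],[0,0,np.float64(-5.5)]],[1,[22.0,25.0,3.0],[0,0,np.float64(-5.6)]],[1,[20.0,27.0,4.0],[0,0,np.float64(-5.5)]]]
[[1,[17.0,29.0,3.0],[0,0,np.float64(-5.6)]],[1,[14.0,30.0,4.0],[0,0,np.float64(-5.5)]],[1,[11.0,31.0,3.0],[0,0,np.float64(-5.6)]],[1,[9.0,32.0,4.0],[0,0,np.float64(-5.5)]],[1,[5.0,33.0,3.0],[0,0,np.float64(-5.6)]]]
```

Call:
carry_out --rows '[[1,[20,-26,3],[0,0,-5.6]],[1,[23,-24,3],[0,0,-5.6]],[1,[25,-22,3],[0,0,-5.6]],[1,[27,-19,3],[0,0,-5.6]],[1,[29,-16,3],[0,0,-5.6]]]'

```text
t: 0.77
tool_pos: [219.0, -453.7, 216.2]
ee_rot: [0.933, 0.361, 0.0, 0.0]
contact_force: [1.3, -0.5, 0.5]
gripper_width: 85.3
grip_force: 0.0
```

Call:
carry_out --rows '[[1,[30,-14,3],[0,0,-5.6]],[1,[32,-11,3],[0,0,-5.6]],[1,[33,-7,3],[0,0,-5.6]],[1,[33,-4,3],[0,0,-5.6]],[1,[33,-1,3],[0,0,-5.6]]]'

```text
t: 1.18
tool_pos: [286.6, -301.1, 201.4]
ee_rot: [0.818, 0.576, 0.0, 0.0]
contact_force: [0.1, 0.0, -0.7]
gripper_width: 85.6
grip_force: 0.0
```

Call:
carry_out --rows '[[1,[33,2,3],[0,0,-5.6]],[1,[33,6,3],[0,0,-5.6]],[1,[32,9,3],[0,0,-5.6]],[1,[31,12,4],[0,0,-5.5]],[1,[30,15,3],[0,0,-5.6]]]'

```text
t: 1.6
tool_pos: [355.1, -149.1, 185.4]
ee_rot: [0.655, 0.756, 0.0, 0.0]
contact_force: [0.2, -0.1, -0.9]
gripper_width: 85.2
grip_force: 0.0
```

Call:
carry_out --rows '[[1,[28,18,4],[0,0,-5.5]],[1,[27,20,3],[0,0,-5.6]],[1,[24,23,4],[0,0,-5.5]],[1,[22,25,3],[0,0,-5.6]],[1,[20,27,4],[0,0,-5.5]]]'

```text
t: 2.02
tool_pos: [423.4, 3.7, 167.5]
ee_rot: [0.455, 0.891, 0.0, 0.0]
contact_force: [0.8, -1.1, -0.1]
gripper_width: 85.4
grip_force: 0.0
```

Call:
carry_out --rows '[[1,[17,29,3],[0,0,-5.6]],[1,[14,30,4],[0,0,-5.5]],[1,[11,31,3],[0,0,-5.6]],[1,[9,32,4],[0,0,-5.5]],[1,[5,33,3],[0,0,-5.6]]]'

```text
t: 2.43
tool_pos: [488.9, 156.3, 150.1]
ee_rot: [0.227, 0.974, -0.0, 0.0]
contact_force: [-0.4, -0.5, 0.5]
gripper_width: 85.4
grip_force: 0.0
```

Everything is on track. Before descending I'll check the light with the wrist camera.

```bash
python3 - <<'E'
from h import *
w=cam("wrist");cv2.imwrite("pics/w1.png",w["img"])
print(w["C"].round(1))
for b in blobs(w["img"],(20,100,100),(35,255,255))[:3]: print(b,onz(w,*b[1],54.5))
t=cam("top")
for b in blobs(t["img"],(20,100,100),(35,255,255))[:3]: print(b,onz(t,*b[1],54.5))
plan([489,155,80],153.4,2,1)
E
```

```text
[423.6 187.5 292.3]
(975, [323.2, 201.0], [305, 184, 37, 35]) [490.56044865 157.94105032  54.5       ]
(1199, [400.5, 375.8], [373, 353, 58, 47]) [ 227.05845536 -197.54678617   54.5       ]
(879, [43.5, 197.7], [23, 169, 40, 62]) [627.70998521 609.87536388  54.5       ]
(657, [18.5, 250.1], [1, 232, 47, 42]) [509.59020046 659.94406988  54.5       ]
pos [490.9 158.4 150.3] yaw 153.79 tilt z [ 0.003  0.001 -1.   ] dyaw -0.4
[[1,[0.2,-2.0,35.2],[0,0,np.float64(0.2)]],[1,[0.1,-2.0,35.1],[0,0,np.float64(0.2)]]]
```

View pics/w1.png

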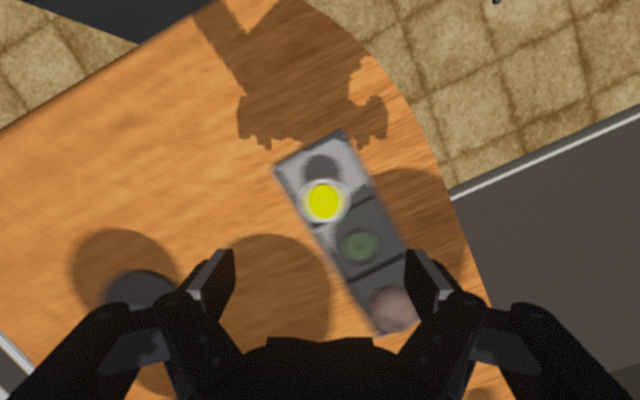

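The wrist view shows the lens centred between the fingers at (323,201), at about (490,156.5). I'll descend now.

Call:
carry_out --rows '[[1,[0,-1,35],[0,0,0.2]],[1,[0,-1,35],[0,0,0.2]],[1,[0,0,35],[0,0,0]],[1,[0,0,29],[0,0,0]],[1,[0,0,0],[0,0,0]]]'

```text
t: 2.95
tool_pos: [483.9, 151.2, 11.8]
ee_rot: [0.234, 0.972, -0.002, -0.004]
contact_force: [-1.5, 0.3, -0.2]
gripper_width: 85.5
grip_force: 0.0
```

```bash
python3 - <<'E'
from h import *
w=cam("wrist");cv2.imwrite("pics/w2.png",w["img"])
s=cam("side");a=cv2.resize(s["img"][220:330,260:400],(560,440))
cv2.imwrite("pics/s2.png",a)
b=blobs(w["img"],(20,100,100),(35,255,255))[0]; print(b,onz(w,*b[1],54.5))
plan([490,156,16],153.4,1,1)
print(env.get_state()["contact_force"])
E
```

```text
(4539, [334.7, 306.4], [295, 271, 81, 72]) [489.21238962 154.6693584   54.5       ]
pos [487.  152.2  16. ] yaw 152.98 tilt z [-0.002 -0.001 -1.   ] dyaw 0.4
[[1,[-0.9,4.8,0.0],[0,0,np.float64(-0.4)]]]
[-0.79113847 -0.11334983  0.31131638]
```

View pics/s2.png

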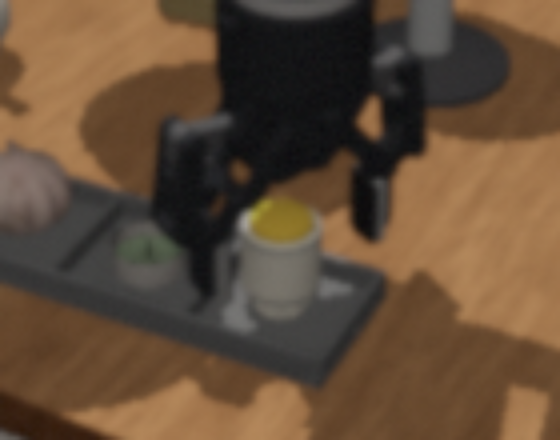

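The fingers straddle the light, clear of the walls, with the light at (489.2,154.7). I'll shift 3 mm along tool y and close.

Call:
carry_out --rows '[[1,[-1,3,0],[0,0,-0.4]],[1,[0,0,0],[0,0,0]],[0,[0,0,0],[0,0,0]],[0,[0,0,0],[0,0,0]],[0,[0,0,0],[0,0,0]]]' --grip_force 30

```text
t: 3.47
tool_pos: [490.6, 155.2, 17.4]
ee_rot: [0.23, 0.973, 0.0, 0.001]
contact_force: [1.0, 0.1, -0.2]
gripper_width: 51.5
grip_force: 0.0
```

Call:
carry_out --rows '[[0,[0,0,0],[0,0,0]],[0,[0,0,0],[0,0,0]],[0,[0,0,0],[0,0,0]],[0,[0,0,0],[0,0,0]],[0,[0,0,0],[0,0,0]]]'

```text
t: 3.88
tool_pos: [490.3, 155.1, 17.0]
ee_rot: [0.23, 0.973, 0.0, 0.0]
contact_force: [-0.0, -0.5, 7.7]
gripper_width: 38.8
grip_force: 29.3
```

The light is gripped at 38.8 mm. I'll lift.

Call:
carry_out --rows '[[0,[0,0,-10],[0,0,0]],[0,[0,0,-35],[0,0,0]],[0,[0,0,-40],[0,0,0]],[0,[0,0,-40],[0,0,0]],[0,[0,0,-40],[0,0,0]]]'

```text
t: 4.3
tool_pos: [489.2, 154.8, 183.4]
ee_rot: [0.23, 0.973, -0.0, -0.0]
contact_force: [1.6, -0.5, -0.6]
gripper_width: 38.5
grip_force: 30.5
```

```bash
python3 - <<'E'
from h import *
s=env.get_state();print(s["tool_pos"],s["gripper_width"],s["grip_force"],s["contact_force"])
t=cam("top")
plan([618,-145,190],153.4,10,0)
E
```

```text
[489.24320406 154.76345845 183.39859699] 38.50570568865741 30.525083541870117 [ 1.58486246 -0.50792605 -0.62480412]
pos [493.6 156.  190.9] yaw 153.43 tilt z [ 0.01   0.003 -1.   ] dyaw -0.0
[[0,[-25.0,-21.0,0.0],[0,0,np.float64(0.0)]],[0,[-25.0,-21.0,0.0],[0,0,np.float64(0.0)]],[0,[-24.0,-21.0,0.0],[0,0,np.float64(0.0)]],[0,[-25.0,-22.0,0.0],[0,0,np.float64(0.0)]],[0,[-24.0,-21.0,0.0],[0,0,np.float64(0.0)]]]
[[0,[-25.0,-22.0,0.0],[0,0,np.float64(0.0)]],[0,[-24.0,-21.0,0.0],[0,0,np.float64(0.0)]],[0,[-25.0,-22.0,0.0],[0,0,np.float64(0.0)]],[0,[-24.0,-21.0,1.0],[0,0,np.float64(0.0)]],[0,[-25.0,-22.0,0.0],[0,0,np.float64(0.0)]]]
```

Call:
carry_out --rows '[[0,[-15,-12,-2],[0,0,0]],[0,[-25,-21,-2],[0,0,0]],[0,[-28,-24,-2],[0,0,0]],[0,[-30,-25,0],[0,0,0]],[0,[-30,-25,0],[0,0,0]]]'

```text
t: 4.77
tool_pos: [556.8, 0.7, 188.0]
ee_rot: [0.229, 0.973, 0.0, 0.0]
contact_force: [1.3, 0.3, -0.8]
gripper_width: 38.5
grip_force: 30.5
```

Call:
carry_out --rows '[[0,[-30,-25,0],[0,0,0]],[0,[-30,-25,0],[0,0,0]],[0,[-28,-24,0],[0,0,0]],[0,[-21,-19,0],[0,0,0]],[0,[-12,-11,0],[0,0,0]]]'

```text
t: 5.18
tool_pos: [619.0, -148.2, 187.5]
ee_rot: [0.231, 0.973, -0.0, 0.0]
contact_force: [0.3, 0.9, -1.4]
gripper_width: 38.3
grip_force: 30.5
```

Call:
carry_out --rows '[[0,[0,0,0],[0,0,0]],[0,[0,0,0],[0,0,0]],[0,[0,0,0],[0,0,0]]]'

```text
t: 5.43
tool_pos: [617.5, -143.9, 187.1]
ee_rot: [0.23, 0.973, 0.0, -0.001]
contact_force: [-0.2, 0.4, -1.1]
gripper_width: 38.3
grip_force: 30.5
```

```bash
python3 - <<'E'
from h import *
w=cam("wrist");s=cam("side");t=cam("top")
cv2.imwrite("pics/w3.png",w["img"])
a=cv2.resize(s["img"][120:270,290:430],(560,600));cv2.imwrite("pics/s3.png",np.hstack([a])[:, :])
for n,c in(("w",w),("s",s),("t",t)):
    print(n,blobs(c["img"],(20,100,100),(35,255,255))[:4])
print(proj(s,[618,-145,125]),proj(w,[618,-145,125]))
plan([618,-145,190],153.4,1,0)
E
```

```text
w [(4354, [319.4, 290.8], [281, 255, 78, 72]), (424, [396.2, 212.6], [372, 186, 42, 62]), (58, [360.4, 200.6], [350, 193, 22, 15])]
s [(50, [344.9, 137.0], [340, 135, 11, 5])]
t [(1066, [216.9, 379.3], [186, 355, 59, 45]), (828, [206.0, 330.1], [184, 287, 59, 67]), (756, [44.1, 194.4], [16, 170, 47, 59]), (579, [70.8, 377.6], [55, 359, 40, 41])]
[342.35674321 174.10134887] [319.87129314 214.45240467]
pos [ 617.9 -143.7  187.4] yaw 153.52 tilt z [-0.  0. -1.] dyaw -0.1
[[0,[-0.7,-1.1,-2.6],[0,0,np.float64(0.1)]]]
```

View pics/s3.png

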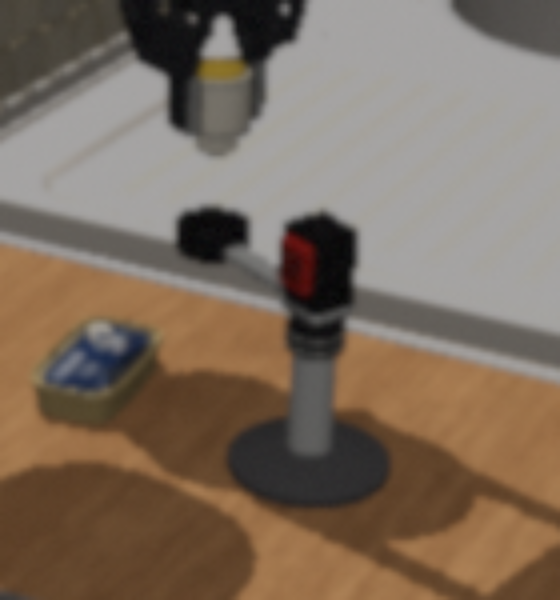

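View pics/w3.png

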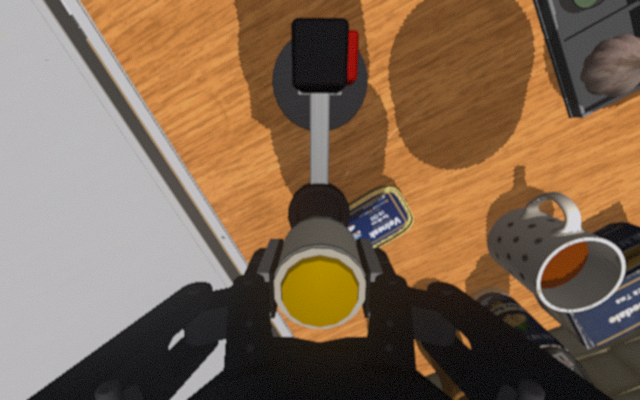

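Side view: the light hangs upright above the cup. Wrist view: the arm and block run straight down the image at x ≈ 319, so the yaw is aligned; the cup's outer edge tops out at about v = 183. Next I'll quantify the offset.

```bash
python3 - <<'E'
from h import *
w=cam("wrist");s=cam("side")
p=env.get_state()["tool_pos"];print(p)
L=onz(w,319.4,290.8,p[2]-13+54.5);print("light",L)
d=np.array([-.894,.448,0])
for z in(125,): print("cup top-edge pred",proj(w,np.array([618,-145,z])+24*d),"sides",proj(w,np.array([618,-145,z])+24*np.array([.448,.894,0])),proj(w,np.array([618,-145,z])-24*np.array([.448,.894,0])))
g=cv2.cvtColor(w["img"],cv2.COLOR_BGR2GRAY)
print("col",g[170:200,300].tolist(),g[170:200,330].tolist());print("row",g[205,280:360].tolist())
b=[x for x in blobs(w["img"],(0,0,0),(180,255,40),200) if x[1][1]<120];print(b,"block top pred",proj(w,[525,-98,163]))
print("side lens",proj(s,[L[0],L[1],p[2]+42]),"foot pred",proj(s,[L[0],L[1],p[2]-13]))
ss=cv2.cvtColor(s["img"],cv2.COLOR_BGR2GRAY);print(ss[140:172,344].tolist())
print(ss[148,325:365].tolist(),ss[156,325:365].tolist(),ss[178,325:365].tolist(), ss[165:192,342].tolist())
E
```

```text
[ 618.12683142 -144.00279912  187.48060417]
light [ 614.22709152 -142.90382662  228.98060417]
cup top-edge pred [319.37333708 182.89268818] sides [351.18271119 214.08521773] [287.35811017 213.86740641]
col [87, 89, 86, 89, 85, 87, 92, 91, 91, 92, 85, 83, 87, 85, 83, 76, 69, 51, 32, 23, 29, 31, 35, 35, 35, 28, 36, 36, 24, 27] [81, 82, 79, 80, 87, 87, 85, 83, 80, 85, 79, 80, 72, 51, 36, 24, 24, 31, 31, 28, 34, 31, 34, 32, 31, 24, 28, 28, 29, 28]
row [135, 140, 143, 146, 148, 147, 147, 129, 92, 46, 32, 27, 31, 37, 29, 39, 30, 30, 29, 26, 30, 30, 38, 35, 34, 38, 35, 25, 33, 28, 34, 31, 30, 33, 34, 30, 31, 26, 31, 34, 29, 29, 28, 28, 34, 25, 28, 28, 29, 30, 30, 28, 29, 34, 33, 24, 26, 31, 29, 29, 33, 24, 32, 28, 27, 33, 32, 33, 56, 82, 97, 107, 116, 116, 108, 95, 87, 72, 53, 47]
[(3949, [318.4, 54.1], [290, 18, 58, 74]), (945, [558.4, 56.4], [538, 0, 41, 116]), (222, [635.5, 19.9], [629, 6, 11, 30])] block top pred [320.47255501  50.26993249]
side lens [344.38091911 134.68312671] foot pred [343.81246152 156.15322817]
[117, 108, 107, 111, 112, 112, 113, 111, 111, 113, 112, 112, 107, 97, 97, 104, 110, 108, 108, 142, 159, 163, 163, 162, 164, 164, 164, 163, 163, 162, 154, 116]
[151, 147, 146, 147, 148, 134, 89, 38, 19, 19, 20, 41, 61, 69, 74, 86, 105, 113, 112, 111, 112, 110, 108, 105, 100, 93, 80, 61, 71, 119, 154, 163, 163, 163, 162, 163, 163, 162, 162, 162] [164, 163, 163, 163, 164, 164, 163, 163, 163, 163, 163, 162, 160, 147, 119, 106, 108, 111, 110, 110, 108, 106, 102, 104, 131, 156, 162, 161, 161, 163, 163, 163, 163, 164, 163, 164, 163, 162, 162, 162] [135, 143, 150, 155, 159, 159, 160, 157, 137, 77, 17, 10, 13, 12, 12, 15, 14, 14, 15, 15, 10, 15, 13, 14, 11, 17, 54, 113, 155, 163, 163, 163, 163, 163, 157, 133, 83, 35, 25, 13] [163, 163, 164, 164, 163, 153, 112, 52, 15, 11, 11, 14, 13, 14, 12, 12, 13, 11, 9, 11, 39, 78, 92, 95, 96, 113, 147]
```

The cup sits at about (617.7,-145.6). I'll shift about -1.6/-1.5 mm in tool x/y and descend to just above the rim (spigot foot near z 130).

Call:
carry_out --rows '[[0,[-1.6,-1.5,10],[0,0,0]],[0,[0,0,20],[0,0,0]],[0,[0,0,12],[0,0,0]],[0,[0,0,0],[0,0,0]],[0,[0,0,0],[0,0,0]]]'

```text
t: 6.1
tool_pos: [618.3, -146.9, 144.1]
ee_rot: [0.23, 0.973, 0.0, -0.001]
contact_force: [0.4, 0.1, -0.9]
gripper_width: 38.6
grip_force: 30.5
```

```bash
python3 - <<'E'
from h import *
w=cam("wrist");s=cam("side");p=env.get_state()["tool_pos"];print(p,env.get_state()["contact_force"])
a=cv2.resize(s["img"][130:200,310:390],(480,420),interpolation=cv2.INTER_CUBIC)
b=cv2.resize(w["img"][170:340,240:400],(400,425),interpolation=cv2.INTER_CUBIC)[:420]
cv2.imwrite("pics/c4.png",cv2.resize(np.hstack([a,b]),(800,382)))
E
```

```text
[ 619.44897625 -147.24505786  145.6777628 ] [ 0.3151873  -0.35803619 -1.08319732]
```

View pics/c4.png

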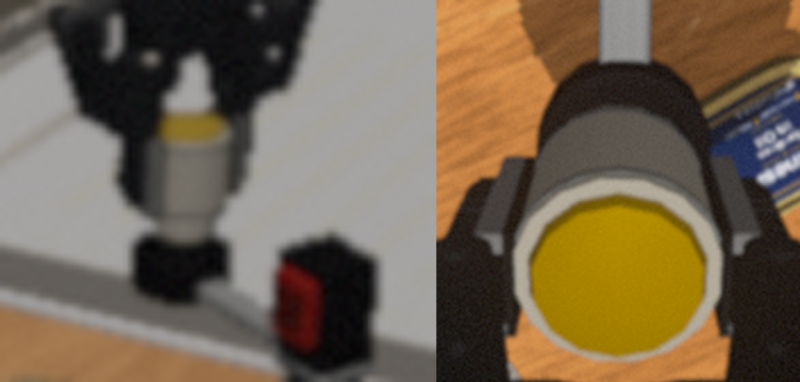

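Both views agree that the light is about 1.5 mm too far along -y and 0.6 mm along +x in tool axes. I'll correct that and lower it gently.

Call:
carry_out --rows '[[0,[-0.6,1.5,0],[0,0,0]],[0,[0,0,4],[0,0,0]],[0,[0,0,4],[0,0,0]],[0,[0,0,4],[0,0,0]],[0,[0,0,0],[0,0,0]]]'

```text
t: 6.62
tool_pos: [619.6, -146.0, 132.3]
ee_rot: [0.23, 0.973, 0.0, -0.001]
contact_force: [-0.5, 0.1, -0.6]
gripper_width: 38.4
grip_force: 30.5
```

Call:
carry_out --rows '[[0,[0,0,3],[0,0,0]],[0,[0,0,2],[0,0,0]],[0,[0,0,0],[0,0,0]],[0,[0,0,0],[0,0,0]]]'

```text
t: 6.95
tool_pos: [620.2, -146.1, 128.1]
ee_rot: [0.23, 0.973, 0.0, -0.0]
contact_force: [-0.2, 0.1, -1.1]
gripper_width: 38.4
grip_force: 30.5
```

No contact yet, and the foot is already about 10 mm below the rim. I'll lower it further.

Call:
carry_out --rows '[[0,[0,0,1],[0,0,0]],[0,[0,0,1],[0,0,0]],[0,[0,0,0],[0,0,0]],[0,[0,0,0],[0,0,0]]]'

```text
t: 7.28
tool_pos: [620.2, -146.1, 126.3]
ee_rot: [0.23, 0.973, -0.0, -0.0]
contact_force: [1.0, -0.1, -0.7]
gripper_width: 38.8
grip_force: 30.5
```

Call:
carry_out --rows '[[0,[0,0,1],[0,0,0]],[0,[0,0,0],[0,0,0]],[0,[0,0,1],[0,0,0]],[0,[0,0,0],[0,0,0]]]'

```text
t: 7.62
tool_pos: [621.1, -146.4, 125.4]
ee_rot: [0.23, 0.973, -0.0, 0.001]
contact_force: [-0.8, -0.5, 8.3]
gripper_width: 38.3
grip_force: 31.2
```

Contact of 8 N at z 125.4, which is the expected height. I'll release and check.

Call:
carry_out --rows '[[0.8,[0,0,-1],[0,0,0]],[0.8,[0,0,0],[0,0,0]],[0.8,[0,0,0],[0,0,0]],[0.8,[0,0,0],[0,0,0]],[0.8,[0,0,0],[0,0,0]]]'

```text
t: 8.03
tool_pos: [620.1, -146.0, 125.0]
ee_rot: [0.23, 0.973, 0.0, -0.0]
contact_force: [-0.3, 0.3, 0.0]
gripper_width: 68.2
grip_force: 0.0
```

Call:
carry_out --rows '[[0.8,[0,0,-15],[0,0,0]],[0.8,[0,0,-35],[0,0,0]],[0.8,[0,0,-35],[0,0,0]],[0.8,[0,0,-10],[0,0,0]],[0.8,[0,0,0],[0,0,0]]]'

```text
t: 8.45
tool_pos: [622.4, -146.6, 224.1]
ee_rot: [0.23, 0.973, -0.0, 0.003]
contact_force: [0.5, -0.4, -0.3]
gripper_width: 68.3
grip_force: 0.0
```

```bash
python3 - <<'E'
from h import *
w=cam("wrist");s=cam("side");st=env.get_state();print(st["tool_pos"],st["gripper_width"])
bw=blobs(w["img"],(20,100,100),(35,255,255))[:3];bs=[b for b in blobs(s["img"],(20,100,100),(35,255,255),10) if abs(b[1][0]-343)<15];print(bw,bs)
print("lens tri",tri([w,s],[bw[0][1],bs[0][1]]),onz(w,*bw[0][1],166), "pred",proj(w,[617.7,-145.6,166]))
k=[x for x in blobs(w["img"],(0,0,0),(180,255,40),200) if 200<x[1][0]<420];print(k)
print("red",[b for b in blobs(w["img"],(0,120,60),(8,255,255),30) if b[1][1]<250])
a=cv2.resize(s["img"][130:200,310:390],(480,420),interpolation=cv2.INTER_CUBIC)
b=cv2.resize(w["img"],(672,420))[:,150:520]
cv2.imwrite("pics/c5.png",cv2.resize(np.hstack([a,b]),(800,395)))
E
```

```text
[ 619.94314897 -145.98696186  219.91999272] 68.64112780368131
[(1442, [318.6, 207.9], [297, 187, 44, 43]), (516, [374.8, 205.2], [328, 172, 76, 72])] [(53, [343.4, 160.4], [338, 158, 12, 6])]
lens tri (array([ 617.73775678, -146.65440611,  161.45068886]), [array([-0.7, -0.7]), array([-0.3, -0.1])]) [ 617.08140169 -145.71377754  166.        ] pred [319.11707232 208.5503363 ]
[(42181, [324.6, 350.3], [20, 245, 602, 155]), (2701, [318.9, 55.2], [296, 25, 47, 62])]
red [(356, [346.5, 55.1], [342, 34, 10, 44])]
```

View pics/c5.png

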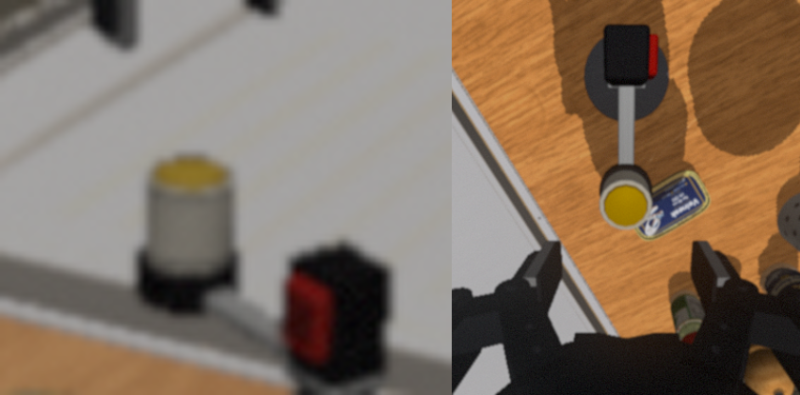

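The light is seated upright, with the lens at about (617.5,-146) and its shoulder on the rim. Next I'll move over the block: +107 mm along tool x, then partway down.

Call:
carry_out --rows '[[0.8,[20,0,0],[0,0,0]],[0.8,[35,0,0],[0,0,0]],[0.8,[35,0.3,0],[0,0,0]],[0.8,[17,0,20],[0,0,0]],[0.8,[0,0,20],[0,0,0]]]'

```text
t: 8.97
tool_pos: [520.3, -96.3, 178.6]
ee_rot: [0.229, 0.973, 0.0, -0.002]
contact_force: [1.2, -0.5, -0.2]
gripper_width: 68.4
grip_force: 0.0
```

Call:
carry_out --rows '[[0.8,[0,0,0],[0,0,0]],[0.8,[0,0,0],[0,0,0]],[0.8,[0,0,0],[0,0,0]]]'

```text
t: 9.22
tool_pos: [525.2, -98.2, 180.1]
ee_rot: [0.23, 0.973, -0.0, -0.0]
contact_force: [-0.0, 0.9, 0.7]
gripper_width: 68.5
grip_force: 0.0
```

```bash
python3 - <<'E'
from h import *
w=cam("wrist");s=cam("side");t=cam("top");st=env.get_state();print(st["tool_pos"])
cv2.imwrite("pics/c6.png",np.hstack([cv2.resize(w["img"][200:400,220:420],(400,400)),cv2.resize(s["img"][120:220,310:410],(400,400))]))
print("block top pred at z163",proj(w,[524.1,-98.3,163]),"grip",proj(w,[524.4,-97.8,141]))
print("red",[b for b in blobs(w["img"],(0,120,60),(8,255,255),30)])
plan([524.4,-97.8,120],153.4,1,.8)
E
```

```text
[525.65990118 -98.32904211 180.91080855]
block top pred at z163 [320.10560813 236.87356309] grip [320.93173621 223.45593071]
red [(428, [348.2, 227.8], [343, 202, 12, 51])]
pos [525.7 -98.3 180.9] yaw 153.41 tilt z [ 0.001 -0.    -1.   ] dyaw -0.0
[[0.8,[1.4,-0.1,60.9],[0,0,np.float64(0.0)]]]
```

View pics/c6.png

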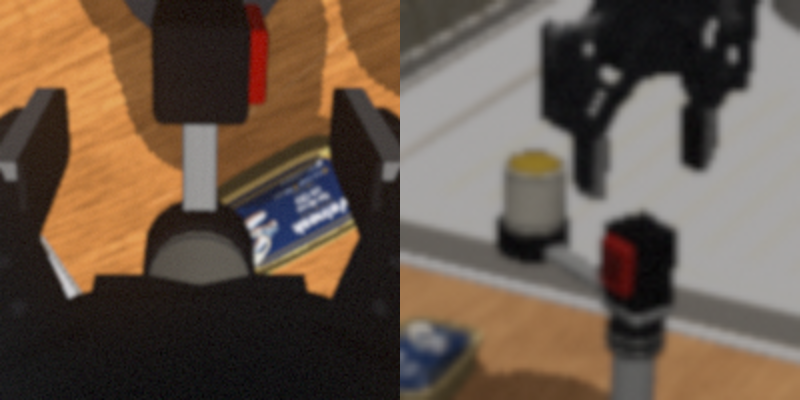

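The block lies centred between the fingers at wrist (320,232), with the catch on the right-hand finger's side. I'll descend and pinch.

Call:
carry_out --rows '[[0.8,[1.4,0,15],[0,0,0]],[0.8,[0,0,25],[0,0,0]],[0.8,[0,0,15],[0,0,0]],[0.8,[0,0,5],[0,0,0]],[0.8,[0,0,0],[0,0,0]]]'

```text
t: 9.78
tool_pos: [523.1, -97.4, 119.6]
ee_rot: [0.23, 0.973, -0.0, -0.001]
contact_force: [-0.1, 0.3, 0.0]
gripper_width: 68.6
grip_force: 0.0
```

Call:
carry_out --rows '[[0.8,[0,0,0],[0,0,0]],[0,[0,0,0],[0,0,0]],[0,[0,0,0],[0,0,0]],[0,[0,0,0],[0,0,0]],[0,[0,0,0],[0,0,0]]]' --grip_force 50

```text
t: 10.2
tool_pos: [524.6, -97.4, 121.7]
ee_rot: [0.23, 0.973, 0.0, 0.001]
contact_force: [-0.6, 2.0, 6.3]
gripper_width: 29.8
grip_force: 49.6
```

Call:
carry_out --rows '[[0,[0,0,0],[0,0,0]],[0,[0,0,0],[0,0,0]],[0,[0,0,0],[0,0,0]],[0,[0,0,0],[0,0,0]],[0,[0,0,0],[0,0,0]]]'

```text
t: 10.62
tool_pos: [524.5, -97.4, 121.7]
ee_rot: [0.23, 0.973, 0.0, 0.001]
contact_force: [-0.1, 1.9, 6.6]
gripper_width: 29.5
grip_force: 49.6
```

The width is 29.5 mm, so the catch is squeezed home. I'll draw it up.

Call:
carry_out --rows '[[0,[0,0,-4],[0,0,0]],[0,[0,0,-8],[0,0,0]],[0,[0,0,-8],[0,0,0]],[0,[0,0,-8],[0,0,0]],[0,[0,0,-8],[0,0,0]]]'

```text
t: 11.03
tool_pos: [524.1, -97.3, 157.5]
ee_rot: [0.23, 0.973, 0.0, 0.001]
contact_force: [4.1, 1.3, -2.8]
gripper_width: 29.6
grip_force: 49.6
```

Call:
carry_out --rows '[[0,[0,0,-8],[0,0,0]],[0,[0,0,-8],[0,0,0]],[0,[0,0,-5],[0,0,0]],[0,[0,0,-4],[0,0,0]],[0,[0,0,-4],[0,0,0]]]'

```text
t: 11.45
tool_pos: [523.7, -97.3, 185.7]
ee_rot: [0.23, 0.973, 0.0, 0.0]
contact_force: [7.2, 1.1, -8.1]
gripper_width: 29.4
grip_force: 50.0
```

Call:
carry_out --rows '[[0,[0,0,-5],[0,0,0]],[0,[0,0,-7],[0,0,0]],[0,[0,0,-7],[0,0,0]],[0,[0,0,-7],[0,0,0]],[0,[0,0,-7],[0,0,0]]]'

```text
t: 11.87
tool_pos: [523.7, -97.3, 218.2]
ee_rot: [0.23, 0.973, 0.0, 0.0]
contact_force: [7.8, 0.7, -8.8]
gripper_width: 29.4
grip_force: 50.0
```

Call:
carry_out --rows '[[0,[0,0,-6],[0,0,0]],[0,[0,0,-4],[0,0,0]],[0,[0,0,-4],[0,0,0]],[0,[0,0,-3],[0,0,0]],[0,[0,0,0],[0,0,0]]]'

```text
t: 12.28
tool_pos: [523.8, -97.3, 235.4]
ee_rot: [0.23, 0.973, 0.0, 0.0]
contact_force: [6.2, 0.2, -6.5]
gripper_width: 29.5
grip_force: 50.2
```

The head has risen 114 mm. I'll ease up to the second stop.

Call:
carry_out --rows '[[0,[0,0,-2],[0,0,0]],[0,[0,0,-2],[0,0,0]],[0,[0,0,-1.5],[0,0,0]],[0,[0,0,0],[0,0,0]],[0,[0,0,0],[0,0,0]]]'

```text
t: 12.7
tool_pos: [523.6, -97.3, 240.5]
ee_rot: [0.23, 0.973, 0.0, 0.0]
contact_force: [5.7, 1.3, -7.1]
gripper_width: 29.7
grip_force: 50.1
```

Call:
carry_out --rows '[[0,[0,0,-1],[0,0,0]],[0,[0,0,0],[0,0,0]],[0,[0,0,0],[0,0,0]]]'

```text
t: 12.95
tool_pos: [523.6, -97.3, 241.4]
ee_rot: [0.23, 0.973, 0.0, 0.0]
contact_force: [7.5, 0.8, -7.4]
gripper_width: 29.6
grip_force: 50.1
```

Call:
carry_out --rows '[[0,[0,0,-1],[0,0,0]],[0,[0,0,0],[0,0,0]],[0,[0,0,-1],[0,0,0]],[0,[0,0,0],[0,0,0]],[0,[0,0,0],[0,0,0]]]'

```text
t: 13.37
tool_pos: [523.1, -97.2, 242.0]
ee_rot: [0.23, 0.973, 0.0, -0.001]
contact_force: [9.7, 0.4, -17.0]
gripper_width: 29.4
grip_force: 52.1
```

```bash
python3 - <<'E'
from h import *
s=cam("side");t=cam("top");w=cam("wrist");st=env.get_state();print(st["tool_pos"],st["contact_force"])
bs=[b for b in blobs(s["img"],(20,100,100),(35,255,255),10) if b[1][0]>250];print(bs,"pred lens ext",proj(s,[617.7,-145.6,284]),proj(s,[617.7,-145.6,280]))
cv2.imwrite("pics/c7.png",np.hstack([cv2.resize(s["img"][60:260,290:430],(420,600)),cv2.resize(t["img"][160:280,310:386],(380,600))]))
E
```

```text
[523.09247992 -97.17281797 242.00228754] [  9.75671015   1.03976291 -16.80788589]
[(47, [344.0, 112.1], [339, 110, 11, 5])] pred lens ext [344.17052686 111.95175374] [344.12791743 113.60972994]
```

View pics/c7.png

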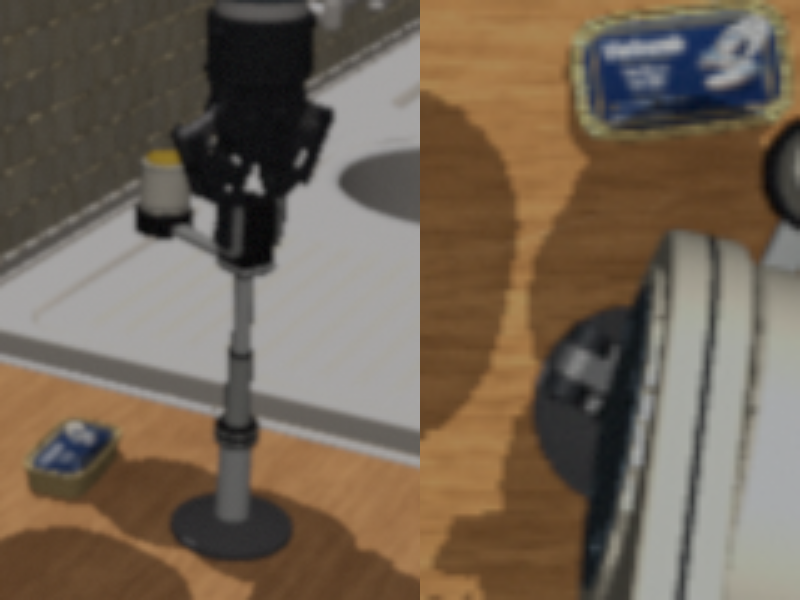

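The force jumped from 7 to 17 N, so the column is at its second stop. The side view shows both tubes out and the light seated at (344,112), matching the prediction for full extension. I'll hand it in while holding.

```bash
python3 -c "
from rig import env
s=env.get_state();print(s['contact_force'],s['joint_vel'].round(3));print(env.finish_job())"
```

```text
[  9.75671015   1.03976291 -16.80788589] [ 0.     0.    -0.001 -0.002  0.     0.   ]
the job is handed in; nothing more can be done
None
```

The job is handed in: the light is seated upright in the cup, and the arm is holding the column at its second stop with the catch squeezed; no verdict came back.

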